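# Slide a full well plate under the head of a plate reader and start the reading

### The arm

A 6-joint arm with a two-finger parallel gripper is mounted at the origin on the work surface. World frame = base frame: x ahead of the robot, y to its left, z up, the work surface at z = 0. Lengths are in m, angles in rad, forces in N, time in s.
With the tool pointing down it reaches from about 0.35 to 0.975 m from the base axis. Payload 7.1 kg.
Tool frame: the origin (TCP) lies at the very end of the fingers, on their centre line; the grasp point (between the pads) lies 19 mm behind it; z points along the fingers, x is the direction in which the jaws open and shut, and the axes are right-handed (so a half turn about z gives the same grasp; the last joint's range is limited). The gripper opens to 88 mm and grips with 3 to 60 N. Pads are 20 mm wide; open, the fingers measure 115 mm over their backs; the gripper's body (75 mm by 178 mm) begins 61 mm behind the grasp point.
Start: joints at [1.264, 0.423, 1.63, -0, 1.089, -0.019], TCP at [0.177, 0.599, 0.223] pointing down, gripper open.
Joint ranges: [-3, 3], [-0.9, 2.11], [0.09, 2.58], [-1.31, 4.45], [0.11, 2.69], [-2.54, 2.54]. Speed limits (rad/s): [2.39, 2.39, 3.01, 3.14, 3.14, 3.14].

### API

Orientations are given as a 3x3 rotation matrix whose columns are the frame's x, y, z axes.
In Python, from plant import robot gives the robot as it stands.
- The arm moves only by the tool servo_tool, never from a script. Its argument "rows" is a list of rows, each a list of 3 entries, a list of its own where there are three numbers: the shift along the world's x, y, z in m, then the turn about the world's z in rad, then the opening, from 0 (shut) to 1 (fully open). In form: [[[x, y, z], twist, gripper], ...]. A call has 1 to 12 rows; each row is the pose to reach, as a shift and turn from the pose commanded when the call began; what a row does not reach only later rows make up. A row lasts 1/8 s, in which the tool goes at most 62.5 mm and 10.7 degrees, less where a joint would pass 70% of its speed; a pose out of reach is approached as far as the arm can. A call with a gripper value outside its range is refused whole. The fingers move at their own pace and stop on an object; "newtons" is the grip in N (left out, the last holds). Time passes only in rows, so rows that repeat a pose let the fingers close. It gives the time, the measured TCP pose, the force and the opening at its end, in the units of the state.
- robot.observe(): the state, without advancing time (a new reading comes with each control period).
- robot.capture(name): name is "scene" or "top"; returns a dict with "color" (420x560x3 uint8, red, green, blue), "z_map" (420x560 float32, m along the optical axis (not along the pixel's ray), 0 where there is no reading), "mtx" (3x3 intrinsics, pixels), "D" ([k1, k2, p1, p2, k3] as OpenCV has them; the pictures are not rectified), "view" (4x4, takes a point from world to camera coordinates). Camera axes: x right, y down, z forward; pixel columns grow to the right and rows downward; lengths in m; the calibration is good to about 2 mm. A picture is of the moment at which its call begins.
- robot.finish_job(): hands the job in, once; it reports no verdict.
The state is a dict: "t": time; "q": joint angles; "joint_velocities": joint speeds; "joint_torque": joint torques, N m; "tool_pos": TCP position; "eef_rot": TCP orientation; "force": force on the tool from outside, world axes, zero at the start; "moment": the same for the moment, N m; "opening": finger opening in m.
Only numpy, scipy, OpenCV 4.12 (cv2) and the standard library are available. Lean on these libraries where they do the work, as an engineer would, in place of code of your own. Each camera call takes 0.05 s, during which the arm holds its last target.

### The job

Push the well plate that waits on the plate reader's loading deck in under the low reading head with the fingertips, smoothly, until it sits square and fully home against the stop inside. Its wells are full and open, so keep it flat on the deck: never lift or tip it. Then press the start key on top of the head down and let it come up again, leaving the plate home and the other things on the bench where they are.

Things in the scene. Friction and masses are not known exactly. Their poses are not given: they have to be found in the camera images.
- reader: Plate reader, fixed, 269 x 184 mm: a dark flat deck with a white reading head, a low bridge, at its far end. Origin on the bench under the deck; x points along the deck into the head, y left of that, z up. Deck top at z = 10 mm, from x = -165 to 103.5 mm, open before the head. Head: x = 20 (its mouth) to 103.5, y = -88 to 88, underside at z = 27.4, top at z = 53.4 mm.
- reader_mouth (a point): Middle of the mouth below the head, at deck level; reader's axes. The slot is 133 mm wide, 17.4 mm high. Two steel lead-in guides, 12 mm high and 6 mm thick, stand on the deck before it and narrow from 155 mm apart, 40 mm before the mouth, to 132 mm at the mouth.
- reader_stop (a point): Middle of the stop at the inner end of the slot, at deck level, 73.5 mm beyond the mouth: a flat rigid wall across the slot. A plate home against it has its centre 42.8 mm before it (at reader x = 50.7 mm), and 12 mm of it still shows before the mouth (near edge at reader x = 8 mm).
- well_plate: White open 96-well plate, wells full, 85.5 mm along its own x, 127.8 mm along its own y, 14.4 mm high, about 85 g, loose on the deck before the head, a long side to the mouth, up to 13 degrees askew and 12 mm off the middle. Origin at the centre of its underside; x points roughly into the head. It goes in long side first, with 3 mm headroom and 4 to 5 mm side play in all.
- start_key (a joint): How far the start key is pressed, m: 0 up, 0.005 fully down. It counts as pressed beyond 0.0035; a spring returns it, and full travel takes about 4 N.
- start_key_top (a point): Centre of the top of the start key, a round black key 20 mm across in a small grey housing on top of the reader's head, at its far left corner seen along the reader's x. It is pressed straight down.
- tube_rack: Grey-blue microtube rack, 50 x 105 mm, 24 mm high (40 mm to the tube caps), standing behind the loading end of the reader, about 55 to 90 mm clear of the deck's free end. Leave alone. Origin under its centre.
- tip_box: Open box of pipette tips, 122 x 84 mm, 51 mm high, on the bench to the left. Leave alone. Origin under its centre.
- plate_lid: The plate's clear lid, 127 x 85 mm, 8 mm thick, lying on the bench on the robot's side of the reader. Leave alone. Origin under its centre.
- beaker: Plastic beaker, 68 mm wide, 75 mm high. Leave alone. Origin under its centre.
- marker: Marker pen lying along the reader on the side away from the robot, 130 mm long, 13 mm thick. Leave alone.
- pipette: Micropipette lying on the bench, 224 mm long, 29 mm thick. Leave alone.
- deep_plate: Deep-well plate, 86 x 128 mm, 41 mm high, standing on the bench apart from the reader; not the plate to be read. Leave alone. Origin under its centre.
Mind the look-alikes: they are no part of the job. Of the things that look like the well_plate, the smallest one is meant.

How it is judged:
By the outcome, as a careful person would: the job done as asked, in the order asked, and still so for the second after the job is handed in, with the robot touching nothing.
It also fails if it takes over 54 s, if anything falls off the work surface, if the arm or the gripper's body presses on something with over 40 N, if the wrist force passes 120 N, or if a joint passes its speed limit or range.

## Working session

There is one attempt and no reset: what is moved stays moved. The work goes in short steps, Python scripts to look and compute and a tool call to move; the robot and the scene stay as the last step left them, time stands still between calls to the robot, and variables do not carry over. Pictures are saved under pics/ and viewed, and the job is handed in when it is done.

Besides the shell and the picture viewer there is one more tool, called after ">>>" as name(argument=value, ...) on one line, values as JSON. servo_tool: Moves the arm, as the interface text tells. Its arguments: {"type":"object","properties":{"rows":{"type":"array","items":{"type":"array"}},"newtons":{"type":"number"}},"required":["rows"]}

```bash
mkdir -p pics; ls; python3 - <<'E'
from plant import robot
import cv2,numpy as np,pickle
s=robot.observe();print(s)
for n in ("scene","top"):
    c=robot.capture(n);pickle.dump(c,open(n+".pkl","wb"))
    cv2.imwrite(f"pics/{n}0.png",c["color"][:,:,::-1]);print(c["mtx"],c["D"],c["view"])
E
```

```text
pics
{'t': 0.0, 'q': array([ 1.26398470e+00,  4.23824832e-01,  1.63070771e+00,  2.31176328e-06,
        1.08858534e+00, -1.90324748e-02]), 'joint_velocities': array([ 0.00059754, -0.00084216,  0.00070735,  0.00037968,  0.00155574,
       -0.00034032]), 'joint_torque': array([-9.76002557e-04, -5.44630015e+01, -2.73655093e+01,  6.43847161e-02,
        2.27644283e-02, -1.26324626e-04]), 'tool_pos': array([0.17721336, 0.59876153, 0.22190473]), 'eef_rot': array([[ 2.83824087e-01,  9.58876256e-01, -4.62602198e-04],
       [ 9.58875155e-01, -2.83824462e-01, -1.45338102e-03],
       [-1.52491037e-03, -3.10732133e-05, -9.99998837e-01]]), 'force': array([-1.11686305,  0.32629004,  0.68881547]), 'moment': array([0.03521838, 0.02573402, 0.01266145]), 'opening': 0.08797925718507281}
[[386.64744771   0.         276.44441577]
 [  0.         386.64744771 216.02912309]
 [  0.           0.           1.        ]] [-0.01668132  0.          0.          0.          0.        ] [[ 0.68887966  0.72474442 -0.01379652 -0.32064382]
 [ 0.59804709 -0.57900135 -0.55416343 -0.33579836]
 [-0.40961506  0.37350095 -0.83229355  1.49086377]
 [ 0.          0.          0.          1.        ]]
[[451.80750579   0.         274.59613047]
 [  0.         451.80750579 213.05703863]
 [  0.           0.           1.        ]] [0.03808263 0.         0.         0.         0.        ] [[-2.27354972e-02 -9.99732896e-01 -4.15129115e-03 -3.32300317e-02]
 [-9.86217034e-01  2.31084345e-02 -1.63835166e-01  5.42064134e-01]
 [ 1.63887335e-01  3.69200084e-04 -9.86478994e-01  1.49716467e+00]
 [ 0.00000000e+00  0.00000000e+00  0.00000000e+00  1.00000000e+00]]
```

View pics/scene0.png

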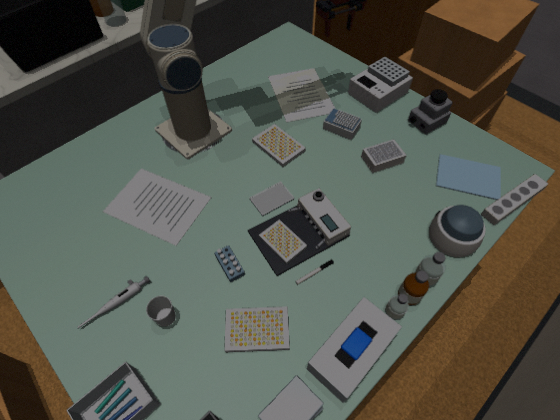

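View pics/top0.png

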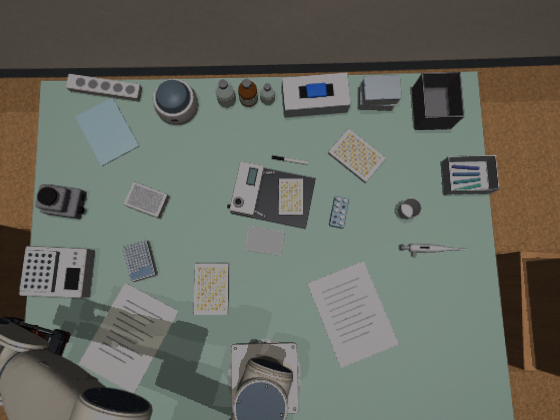

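The top view shows the reader at about (272,195). Its head is at (246,188), on the +y side, and the plate sits on the deck at (291,197). The key is at about (238,202). I'll zoom in.

```bash
cat > h.py <<'E'
import cv2,numpy as np,pickle
def load(n): return pickle.load(open(n+".pkl","rb"))
def ray(c,px,z):
    """pixels -> world on plane z"""
    px=np.asarray(px,float).reshape(-1,1,2)
    u=cv2.undistortPoints(px,c["mtx"],c["D"]).reshape(-1,2)
    R=c["view"][:3,:3];t=c["view"][:3,3]
    o=-R.T@t; d=np.c_[u,np.ones(len(u))]@R
    return o+d*((z-o[2])/d[:,2])[:,None]
def proj(c,P):
    R=c["view"][:3,:3];t=c["view"][:3,3]
    return cv2.projectPoints(np.asarray(P,float).reshape(-1,1,3),cv2.Rodrigues(R)[0],t,c["mtx"],c["D"])[0].reshape(-1,2)
def crop(c,x0,y0,x1,y1,k,f):
    cv2.imwrite(f,cv2.resize(c["color"][y0:y1,x0:x1,::-1],None,fx=k,fy=k,interpolation=cv2.INTER_CUBIC))
E
python3 - <<'E'
from h import *
crop(load("top"),220,150,330,235,7,"pics/t1.png")
crop(load("scene"),240,180,360,275,6,"pics/s1.png")
E
```

```text
(no output)
```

View pics/t1.png

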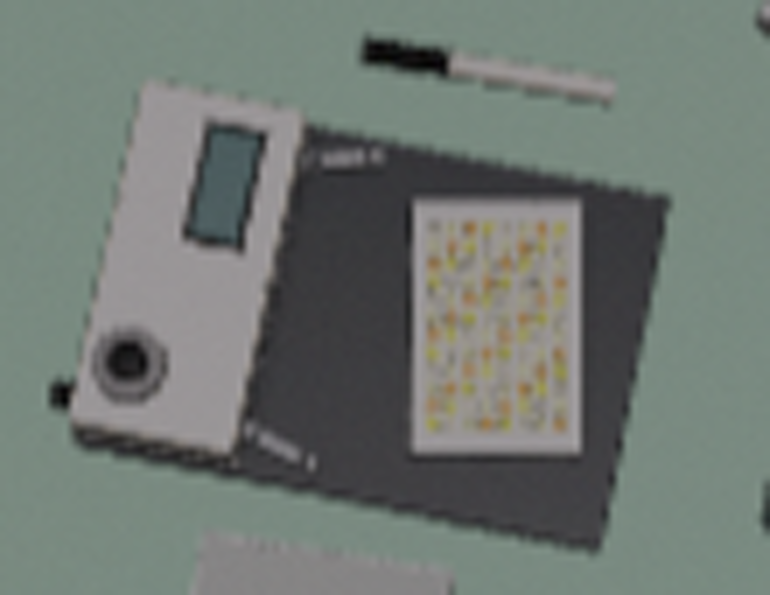

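View pics/s1.png

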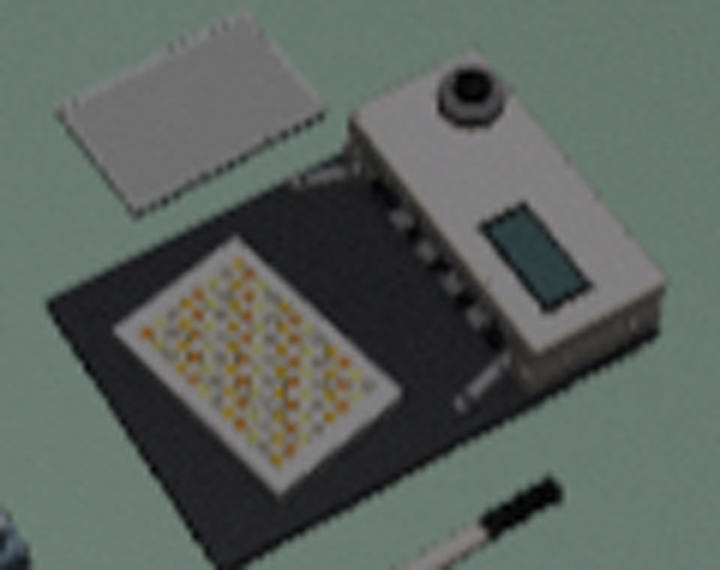

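```bash
cat > m.py <<'E'
from h import *
import sys
def cont(c,mask,seed):
    n,l=cv2.connectedComponents(mask.astype(np.uint8)); 
    m=(l==l[seed[1],seed[0]]).astype(np.uint8)
    return max(cv2.findContours(m,cv2.RETR_EXTERNAL,cv2.CHAIN_APPROX_NONE)[0],key=cv2.contourArea)
def up(c,x0,y0,x1,y1,k=8):
    im=cv2.resize(c["color"][y0:y1,x0:x1],None,fx=k,fy=k,interpolation=cv2.INTER_CUBIC)
    return cv2.GaussianBlur(im,(0,0),k*.4)
def topx(p,x0,y0,k=8): return (np.asarray(p,float).reshape(-1,2)+.5)/k-.5+[x0,y0]
def rect(P):
    r=cv2.minAreaRect((P[:,:2]*1000).astype(np.float32));return r,cv2.boxPoints(r)
if __name__=="__main__":
  for n,box,sp,sh,sd in (("top",(220,150,330,235),(225,55,0),None,None),("scene",(240,180,360,275),None,None,None)):
    c=load(n);x0,y0,x1,y1=box;im=up(c,*box);hsv=cv2.cvtColor(im,cv2.COLOR_RGB2HSV);g=im.max(2)
    seeds={"top":((283,197),(252,180),(265,200)),"scene":((259.5,235),(322,208),(300,243))}[n]
    for nm,s,m,z in (("plate",seeds[0],g>105,.0244),("head",seeds[1],(g>105)&(hsv[:,:,1]<45),.0534),("deck",seeds[2],g<90,.010)):
        if nm=="plate": m=cv2.morphologyEx(m.astype(np.uint8),cv2.MORPH_CLOSE,np.ones((25,25)))
        sx=((np.array(s)-[x0,y0])*8).astype(int)
        k=cont(c,m,sx);P=ray(c,topx(k,x0,y0),z);r,b=rect(P);print(n,nm,"val",g[sx[1],sx[0]],np.round(r[0],1),np.round(r[1],1),round(r[2],2),b.round(1).tolist())
        cv2.drawContours(im,[k],-1,(255,0,0),1)
    cv2.imwrite(f"pics/c_{n}_{sys.argv[1]}.png",cv2.resize(im,None,fx=.75,fy=.75)[:,:,::-1])
E
python3 m.py 0
```

```text
top plate val 150 [621.2 -46.9] [388.5 302.1] 88.66 [[465.6000061035156, -237.60000610351562], [767.7000122070312, -244.6999969482422], [776.7999877929688, 143.6999969482422], [474.70001220703125, 150.8000030517578]]
top head val 95 [600.9 -40.6] [264.5 182.8] 76.99 [[482.1000061035156, -148.89999389648438], [660.2000122070312, -190.0], [719.7000122070312, 67.69999694824219], [541.5999755859375, 108.80000305175781]]
top deck val 63 [609.8 -40.6] [269.9 185.5] 77.07 [[489.20001220703125, -151.39999389648438], [670.0, -192.89999389648438], [730.5, 70.0999984741211], [549.5999755859375, 111.69999694824219]]
scene plate val 102 [616.  -45.8] [281.8 197.9] 77.11 [[488.20001220703125, -161.10000610351562], [681.0999755859375, -205.1999969482422], [743.9000244140625, 69.5], [551.0, 113.5999984741211]]
scene head val 128 [612.4 -36.8] [395.8 342.9] 45.83 [[351.6000061035156, -59.29999923706055], [597.5, -298.20001220703125], [873.2999877929688, -14.399999618530273], [627.4000244140625, 224.60000610351562]]
scene deck val 124 [594.2 -15.9] [413.  357.8] 45.83 [[322.0, -39.29999923706055], [578.5999755859375, -288.6000061035156], [866.4000244140625, 7.599999904632568], [609.7999877929688, 256.8999938964844]]
```

```bash
python3 - <<'E'
from m import *
for n,pts in (("top",dict(bg=(225,160),head=(242,170),plate=(280,200),deck=(265,195),key=(238,202),hous=(234,202))),("scene",dict(bg=(250,260),head=(325,225),plate=(263,234),deck=(310,243),key=(318,194)))):
    c=load(n)
    for k,p in pts.items(): print(n,k,c["color"][p[1],p[0]])
E
```

```text
top bg [121 137 128]
top head [152 149 151]
top plate [154 151 142]
top deck [60 59 61]
top key [39 36 38]
top hous [103 100 101]
scene bg [108 125 115]
scene head [92 91 93]
scene plate [126 119 115]
scene deck [32 33 37]
scene key [14 16 12]
```

```bash
cat > m.py <<'E'
from h import *
import sys
def cont(mask,seed):
    n,l=cv2.connectedComponents(mask.astype(np.uint8)); 
    m=(l==l[seed[1],seed[0]]).astype(np.uint8)
    return max(cv2.findContours(m,cv2.RETR_EXTERNAL,cv2.CHAIN_APPROX_NONE)[0],key=cv2.contourArea)
def up(c,x0,y0,x1,y1,k=8):
    im=cv2.resize(c["color"][y0:y1,x0:x1],None,fx=k,fy=k,interpolation=cv2.INTER_CUBIC)
    return cv2.GaussianBlur(im,(0,0),k*.4)
def topx(p,x0,y0,k=8): return (np.asarray(p,float).reshape(-1,2)+.5)/k-.5+[x0,y0]
def rect(P):
    r=cv2.minAreaRect((P[:,:2]*1000).astype(np.float32));return r,cv2.boxPoints(r)
BOX={"top":(220,150,330,235),"scene":(240,180,360,275)}
def run(pre,tag,seeds,what=("plate","head","deck","key")):
  for n in ("top","scene"):
    box=BOX[n];c=load(pre+n);x0,y0,x1,y1=box;im=up(c,*box);I=im.astype(int)
    g=I[:,:,1]; d=g-I[:,:,0]
    th=(105,85) if n=="top" else (75,60)
    M=dict(plate=(g>th[0])&(d<9),head=(g>th[0]-25)&(d<6),deck=(g<th[1]),key=g<60 if n=="top" else g<45)
    Z=dict(plate=.0244,head=.0534,deck=.010,key=.065)
    for nm in what:
        s=seeds[n][nm];sx=((np.array(s)-[x0,y0])*8).astype(int)
        k=cont(M[nm],sx);P=ray(c,topx(k,x0,y0),Z[nm]);r,b=rect(P)
        print(n,nm,M[nm][sx[1],sx[0]],np.round(r[0],1),np.round(r[1],1),round(r[2],2),b.round(0).tolist())
        cv2.drawContours(im,[k],-1,(255,0,0),2)
    cv2.imwrite(f"pics/c_{n}_{tag}.png",cv2.resize(im,None,fx=.75,fy=.75)[:,:,::-1])
E
cat > a.py <<'E'
from m import *
run("","1",{"top":dict(plate=(280,197),head=(242,170),deck=(265,195),key=(238,202)),"scene":dict(plate=(263,234),head=(325,225),deck=(310,243),key=(318,194))})
E
python3 a.py
```

```text
top plate True [ 603.3 -102.3] [ 83.4 127.8] 88.27 [[538.0, -142.0], [666.0, -146.0], [668.0, -63.0], [541.0, -59.0]]
top head True [628.1  36.8] [116.3 179.7] 79.26 [[529.0, -4.0], [706.0, -37.0], [727.0, 77.0], [551.0, 111.0]]
top deck True [609.9 -40.7] [269.2 185. ] 77.09 [[490.0, -151.0], [670.0, -193.0], [730.0, 70.0], [550.0, 111.0]]
top key True [582.   78.1] [19.5 18.5] 88.66 [[573.0, 69.0], [591.0, 68.0], [592.0, 88.0], [573.0, 88.0]]
scene plate True [ 603.2 -105.7] [ 86.6 129.2] 88.28 [[537.0, -147.0], [666.0, -151.0], [669.0, -64.0], [540.0, -60.0]]
scene head True [634.4  12.6] [144.7 193.7] 76.96 [[524.0, -36.0], [712.0, -80.0], [745.0, 61.0], [556.0, 105.0]]
scene deck True [608.4 -40.9] [278.3 198.1] 77.43 [[481.0, -155.0], [675.0, -198.0], [735.0, 73.0], [542.0, 116.0]]
scene key True [579.   76.3] [20.6 22.4] 42.76 [[564.0, 77.0], [579.0, 61.0], [594.0, 75.0], [579.0, 91.0]]
```

View pics/c_top_1.png

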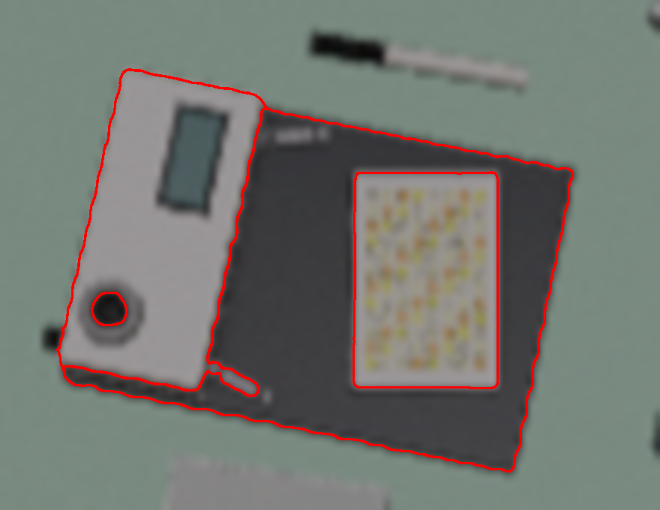

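View pics/c_scene_1.png

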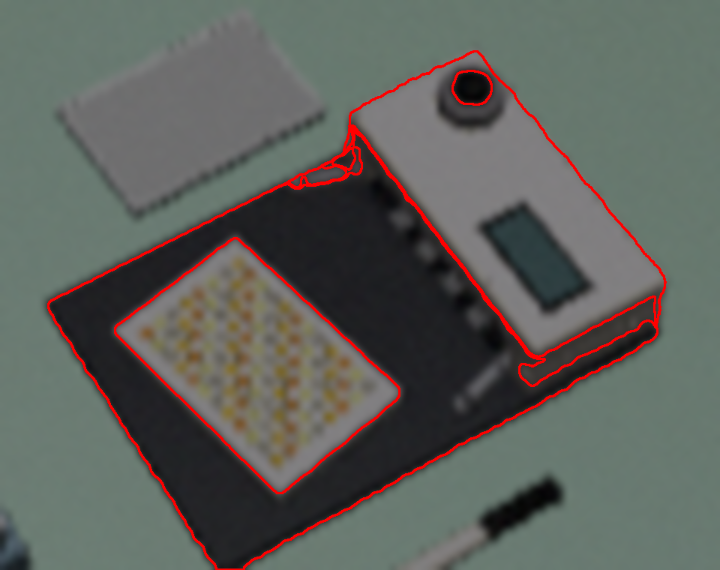

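```bash
cat > rd.py <<'E'
from h import *
a=np.radians(77.09);X=np.array([np.cos(a),np.sin(a)]);Y=np.array([-X[1],X[0]])
O=np.array([609.9,-40.7])+30.75*X
def w2r(p): p=np.asarray(p)-O;return np.c_[p@X,p@Y]
def r2w(p): p=np.atleast_2d(p);return O+p[:,:1]*X+p[:,1:2]*Y
E
python3 - <<'E'
from rd import *
print(O)
for n in("top","scene"):
    c=load(n);im=cv2.resize(c["color"],None,fx=5,fy=5,interpolation=cv2.INTER_CUBIC)[:,:,::-1].copy()
    for z,q in((53.4,[[20,-88],[20,88],[103.5,88],[103.5,-88]]),(10,[[-165,-92],[-165,92],[103.5,92],[103.5,-92]]),(10,[[-20,77.5],[20,66]]),(10,[[-20,-77.5],[20,-66]])):
        P=np.c_[r2w(q),np.full(len(q),z)]/1000
        u=proj(c,P);cv2.polylines(im,[np.round((u+.5)*5).astype(int)],True,(0,0,255),1)
    b={"top":(225,150,325,235),"scene":(240,180,360,275)}[n]
    cv2.imwrite(f"pics/o_{n}.png",im[b[1]*5:b[3]*5,b[0]*5:b[2]*5])
E
```

```text
[616.7701724  -10.72729189]
```

View pics/o_top.png

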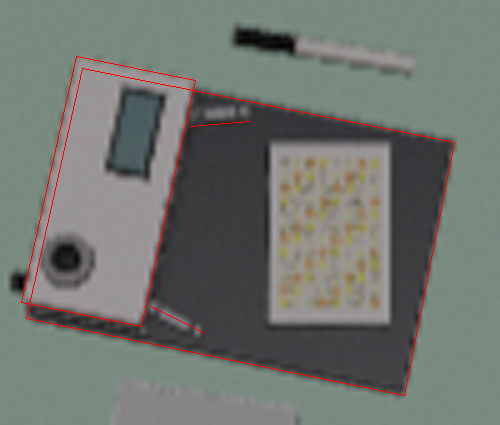

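View pics/o_scene.png

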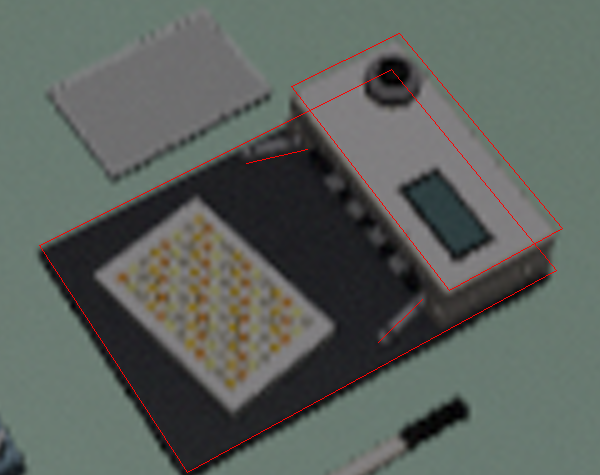

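```bash
python3 - <<'E'
from rd import *
def dep(c,p):
    z=c["z_map"][p[1]-1:p[1]+2,p[0]-1:p[0]+2];z=np.median(z[z>0])
    u=cv2.undistortPoints(np.array([[p]],float),c["mtx"],c["D"])[0,0]
    R=c["view"][:3,:3];t=c["view"][:3,3]
    return (R.T@(np.array([u[0]*z,u[1]*z,z])-t))*1000
T,S=load("top"),load("scene")
for n,c,L in(("top",T,dict(head=(242,170),head2=(250,200),deck=(265,195),deck2=(312,190),plate=(291,197),key=(238,202),bench=(225,160),rack=(340,212))),("scene",S,dict(head=(325,225),head2=(312,205),deck=(310,243),deck2=(300,222),plate=(283,241),key=(318,194),bench=(250,260)))):
    for k,p in L.items():
        P=dep(c,p);print(n,k,P.round(1),w2r(P[:2]).round(1))
# triangulate key
a=np.array([.0]) 
def ln(c,p):
    A=ray(c,[p],0.)[0];B=ray(c,[p],.1)[0];return A,(B-A)/np.linalg.norm(B-A)
def tri(p,q):
    A,d=ln(T,p);B,e=ln(S,q);s=np.linalg.lstsq(np.c_[d,-e],B-A,rcond=None)[0]
    P,Q=A+s[0]*d,B+s[1]*e;m=(P+Q)/2*1000;print(m.round(1),"gap",(np.linalg.norm(P-Q)*1000).round(1),w2r(m[:2]).round(1))
kt=(220+109/6,150+310/6); ks=(240+471.5/6,180+87/6);tri(kt,ks)
# head corners (top face): near-left mouth, far-left.. from crops
tri((220+303/7,150+115/7),(240+543/6,180+352/6))
tri((220+236/7,150+450/7),(240+352/6,180+120/6))
E
```

```text
top head [692.5  63.1  54.4] [[ 88.9 -57.3]]
top head2 [586.5  37.   54.6] [[39.8 40.1]]
top deck [612.1 -13.5   9.6] [[-3.7  4. ]]
top deck2 [ 626.7 -179.4    7.1] [[-162.2  -47.3]]
top plate [ 599.7 -104.    24.9] [[-94.8  -4.2]]
top key [576.6  76.3  75.1] [[75.8 58.6]]
top bench [ 7.454e+02  1.275e+02 -3.000e-01] [[163.4 -94.5]]
top rack [ 542.3 -271.2   27.9] [[-270.5   14.4]]
scene head [668.1  12.6  52.6] [[ 34.2 -44.9]]
scene head2 [588.2  39.4  50.6] [[42.5 39. ]]
scene deck [664.2 -45.6   8. ] [[-23.4 -54. ]]
scene deck2 [588.6 -12.8   8.1] [[-8.3 27. ]]
scene plate [ 606.5 -105.9   21.2] [[-95.1 -11.3]]
scene key [581.5  72.   71.8] [[72.8 52.9]]
scene bench [ 575.1 -215.3   -1.8] [[-208.7   -5.1]]
[580.1  76.8  63.3] gap 0.4 [[77.1 55.3]]
[707.9  -8.5  43.4] gap 4.4 [[ 22.5 -88.3]]
[540.   26.8  41.4] gap 2.8 [[19.5 83.3]]
```

The contours and depth agree: deck about 10 mm, plate top about 25 mm, head top about 54 mm, and the deck measures 269 x 185 mm. The plate centre is at about (603, -103) mm and 11° askew. Next I move above a point just behind its near edge.

>>> servo_tool(rows=[[[0.02,-0.036,0],-0.06,1],[[0.048,-0.087,0],-0.17,1],[[0.078,-0.141,0],-0.3,1],[[0.108,-0.195,0],-0.42,1],[[0.138,-0.249,0],-0.54,1],[[0.168,-0.303,0],-0.66,1],[[0.198,-0.357,0],-0.78,1],[[0.228,-0.411,0],-0.9,1],[[0.258,-0.465,0],-1.0,1],[[0.288,-0.52,0],-1.1,1],[[0.318,-0.575,0],-1.2,1],[[0.348,-0.63,0],-1.3,1]])

```text
t: 1.6
tool_pos: [0.5257, -0.0324, 0.2226]
eef_rot: [[1.0, -0.021, -0.0], [-0.021, -1.0, 0.0], [-0.0, -0.0, -1.0]]
force: [0.5, -0.1, -0.4]
opening: 0.0878
```

>>> servo_tool(rows=[[[0.025,-0.045,0],-0.01,1],[[0.05,-0.09,0],-0.013,1],[[0.07,-0.125,-0.01],-0.013,1],[[0.076,-0.139,-0.04],-0.013,1],[[0.076,-0.139,-0.08],-0.013,1],[[0.076,-0.139,-0.12],-0.013,1],[[0.076,-0.139,-0.15],-0.013,1],[[0.076,-0.139,-0.175],-0.013,1],[[0.076,-0.139,-0.19],-0.013,1],[[0.076,-0.139,-0.2],-0.013,1],[[0.076,-0.139,-0.207],-0.013,1],[[0.076,-0.139,-0.207],-0.013,1]])

```text
t: 3.1
tool_pos: [0.6012, -0.1693, 0.0157]
eef_rot: [[1.0, -0.03, 0.0], [-0.03, -1.0, 0.0], [0.0, -0.0, -1.0]]
force: [-0.8, -0.1, -0.1]
opening: 0.0878
```

```bash
cat > snap.py <<'E'
from m import *
from rd import *
from plant import robot
import sys
t=sys.argv[1]
for n in ("top","scene"):
    c=robot.capture(n);pickle.dump(c,open(t+n+".pkl","wb"))
    b=BOX[n];crop(c,*b,6,f"pics/{n}_{t}.png")
s=robot.observe();print(s["t"],s["tool_pos"].round(4),w2r(s["tool_pos"][:2]*1000).round(1),s["force"].round(2),np.degrees(np.arctan2(s["eef_rot"][1,0],s["eef_rot"][0,0])).round(2),s["opening"])
E
python3 snap.py b
```

```text
3.2 [ 0.6016 -0.1694  0.0163] [[-158.1  -20.6]] [ 1.46 -0.44 -0.47] -1.72 0.08774569735700437
```

View pics/scene_b.png

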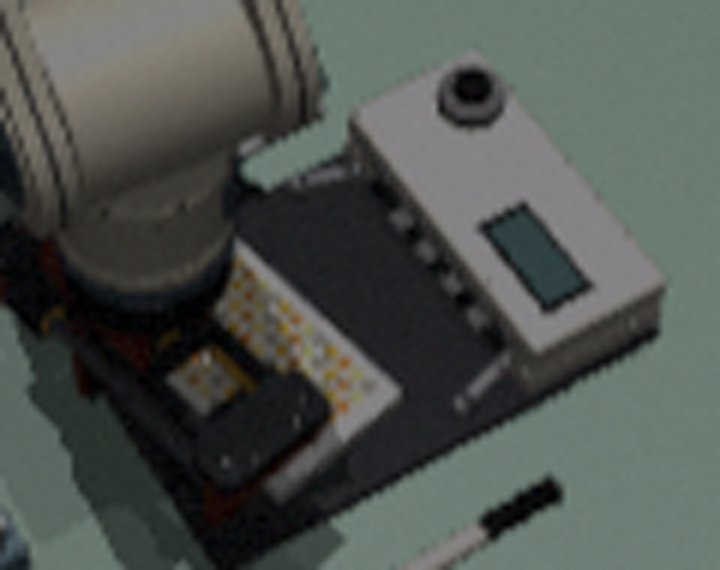

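View pics/top_b.png

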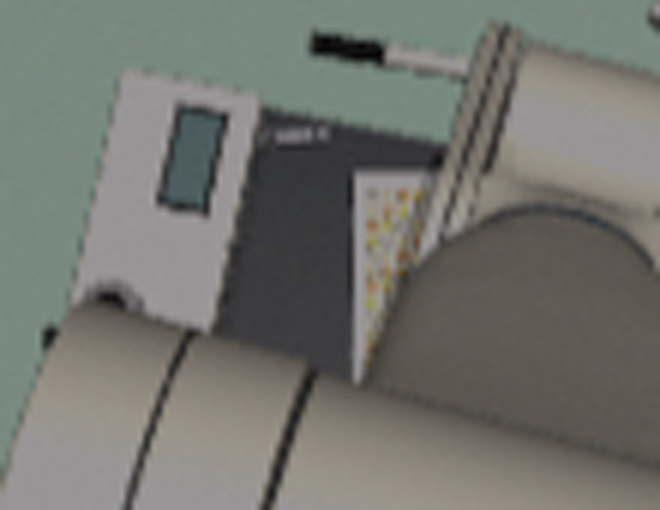

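```bash
cat > plan.py <<'E'
from rd import *
def plan(pts,cur):
    # pts: reader x,y,theta(deg) rows ; cur: commanded reader pose
    c=r2w(cur[:2])[0]
    for p in pts:
        d=(r2w(p[:2])[0]-c)/1000
        print(np.round(d,4).tolist(),round(np.radians(p[2]-cur[2]),3))
if __name__=="__main__":
    cur=(-158.1,-20.6,11.2)
    a=[(-154,-19.7,11.2),(-150,-18.8,11.2),(-147,-18.2,11.2),(-145,-17.7,11.2)]
    b=[(-144+39.0*s,-17.5+17.5*s,11.2*(1-s)) for s in np.cumsum([.04,.06,.08,.09,.1,.1,.1,.1,.1,.1,.08,.05])]
    plan(a+b,cur)
    print(w2r(np.array([[601.2,-170]])))
E
python3 plan.py
```

```text
[0.0, 0.0042] 0.0
[0.0001, 0.0083] 0.0
[0.0001, 0.0114] 0.0
[0.0001, 0.0134] 0.0
[-0.0002, 0.0161] -0.008
[-0.0007, 0.0186] -0.02
[-0.0014, 0.022] -0.035
[-0.0021, 0.0258] -0.053
[-0.003, 0.0299] -0.072
[-0.0038, 0.0341] -0.092
[-0.0046, 0.0383] -0.111
[-0.0055, 0.0425] -0.131
[-0.0063, 0.0467] -0.151
[-0.0071, 0.0509] -0.17
[-0.0078, 0.0543] -0.186
[-0.0082, 0.0564] -0.195
[[-158.72533847  -20.40815383]]
```

>>> servo_tool(rows=[[[0,0.004,0],0,1],[[0,0.008,0],0,1],[[0,0.0115,0],0,1],[[0,0.014,0],0,1],[[0,0.0165,0],-0.008,1],[[-0.0005,0.019,0],-0.02,1],[[-0.0015,0.0225,0],-0.035,1],[[-0.002,0.026,0],-0.053,1],[[-0.003,0.03,0],-0.072,1],[[-0.004,0.034,0],-0.092,1],[[-0.0045,0.0375,0],-0.108,1],[[-0.005,0.04,0],-0.12,1]])

```text
t: 4.7
tool_pos: [0.5961, -0.129, 0.0156]
eef_rot: [[0.989, -0.15, -0.0], [-0.15, -0.989, 0.0], [-0.0, -0.0, -1.0]]
force: [-0.5, -0.6, 0.4]
opening: 0.088
```

```bash
python3 snap.py c
```

```text
4.8 [ 0.596  -0.1289  0.0156] [[-119.9   -6.2]] [-0.18  0.54 -0.  ] -8.6 0.08817495610689677
```

View pics/scene_c.png

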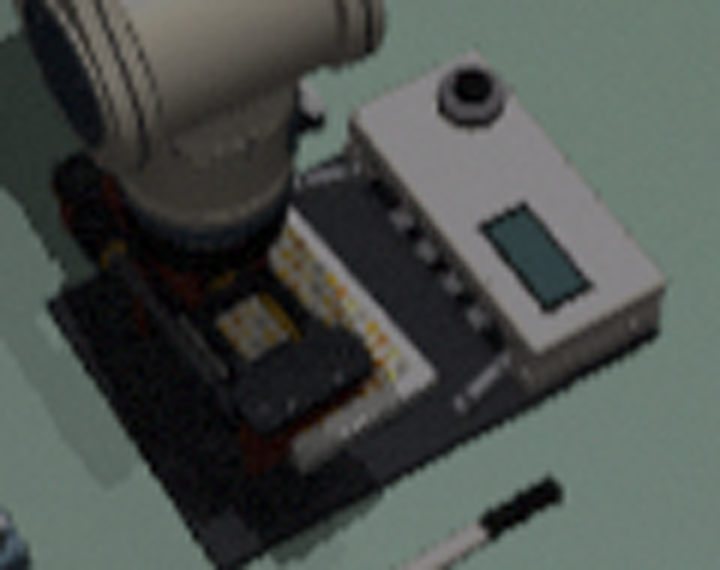

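View pics/top_c.png

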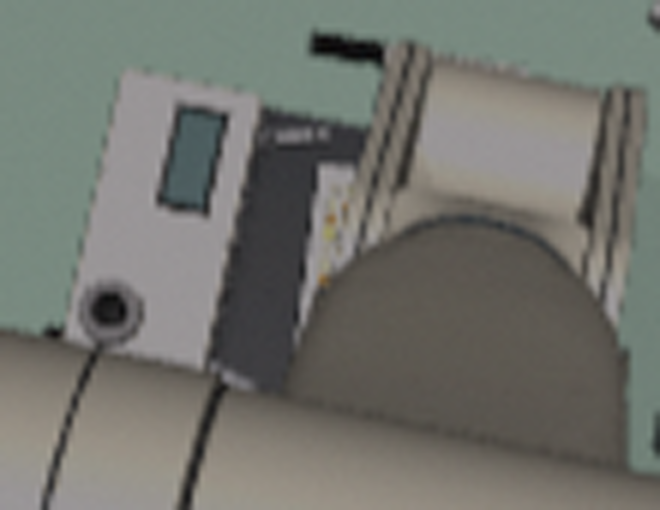

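```bash
python3 - <<'E'
from rd import *
for n,px in(("top",[(220+317/6,150+163/6),(220+298/6,150+335/6)]),("scene",[(240+437/6,180+379/6),(240+291/6,180+208/6)])):
    print(n,w2r(ray(load(n),px,.0244)[:,:2]*1000).round(1))
E
```

```text
top [[-18.6 -61. ]
 [-28.4  41.2]]
scene [[-22.3 -66.3]
 [-30.9  60.9]]
```

>>> servo_tool(rows=[[[-0.0005,0.003,0],-0.014,1],[[-0.001,0.007,0],-0.032,1],[[-0.002,0.0115,0],-0.054,1],[[-0.0025,0.016,0],-0.075,1],[[-0.0015,0.0205,0],-0.075,1],[[-0.0005,0.025,0],-0.075,1],[[0.0005,0.0295,0],-0.075,1],[[0.0015,0.034,0],-0.075,1],[[0.0025,0.0385,0],-0.075,1],[[0.0035,0.042,0],-0.075,1],[[0.004,0.0445,0],-0.075,1],[[0.0045,0.046,0],-0.075,1]])

```text
t: 6.3
tool_pos: [0.6007, -0.0832, 0.0157]
eef_rot: [[0.975, -0.223, -0.0], [-0.223, -0.975, -0.0], [-0.0, 0.0, -1.0]]
force: [0.1, -0.7, -0.3]
opening: 0.0877
```

```bash
python3 snap.py d
```

```text
6.4 [ 0.6007 -0.0832  0.0157] [[-74.2  -0.5]] [0.72 0.21 0.8 ] -12.89 0.08794908621965705
```

View pics/scene_d.png

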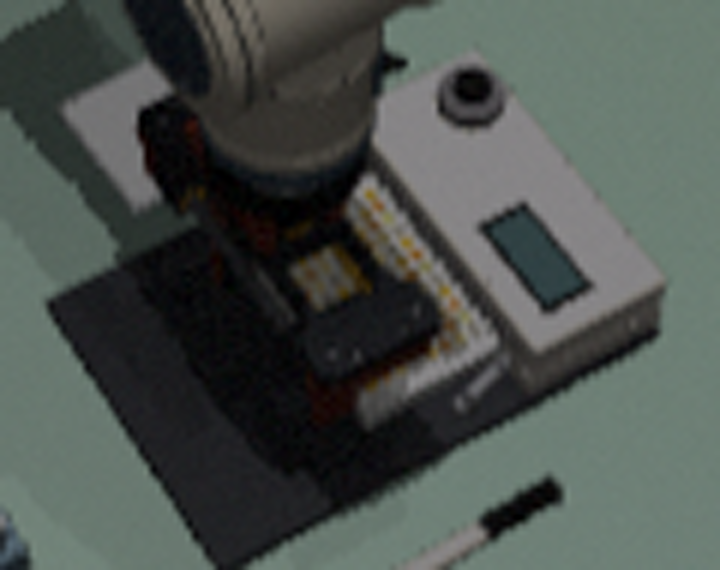

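View pics/top_d.png

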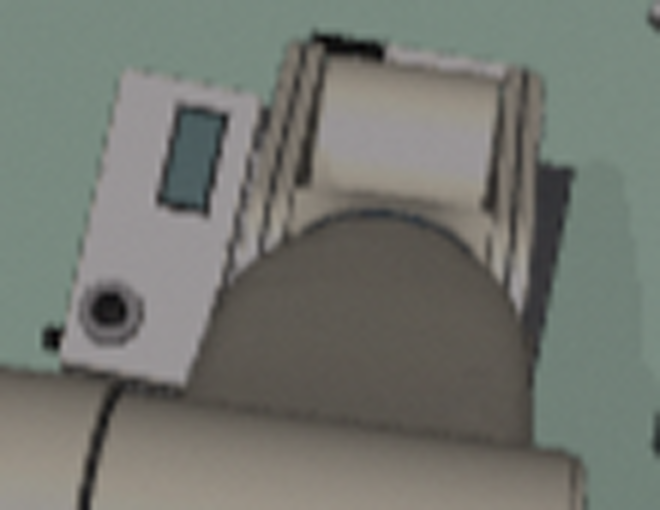

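>>> servo_tool(rows=[[[0.0005,0.002,0],0,1],[[0.001,0.005,0],0,1],[[0.002,0.009,0],0,1],[[0.003,0.013,0],0,1],[[0.004,0.017,0],0,1],[[0.005,0.021,0],0,1],[[0.0055,0.025,0],0,1],[[0.0065,0.029,0],0,1],[[0.0075,0.033,0],0,1],[[0.0085,0.037,0],0,1],[[0.009,0.04,0],0,1],[[0.0095,0.042,0],0,1]])

```text
t: 7.9
tool_pos: [0.6102, -0.0411, 0.0157]
eef_rot: [[0.975, -0.223, 0.0], [-0.223, -0.975, -0.0], [0.0, 0.0, -1.0]]
force: [0.4, -1.0, 1.1]
opening: 0.0877
```

```bash
python3 snap.py e
```

```text
8.0 [ 0.6102 -0.041   0.0157] [[-31.   -0.4]] [-0.28  0.16 -0.44] -12.88 0.08777061944499934
```

View pics/scene_e.png

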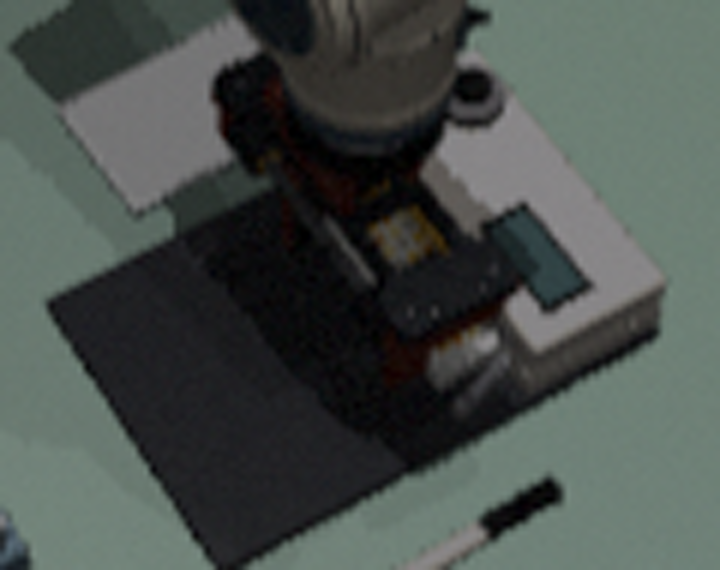

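>>> servo_tool(rows=[[[0.0005,0.0015,0],0,1],[[0.001,0.004,0],0,1],[[0.0015,0.007,0],0,1],[[0.0025,0.01,0],0,1],[[0.003,0.013,0],0,1],[[0.0035,0.016,0],0,1],[[0.0045,0.0185,0],0,1],[[0.005,0.021,0],0,1],[[0.005,0.0225,0],0,1],[[0.0055,0.0235,0],0,1]])

```text
t: 9.25
tool_pos: [0.6156, -0.0177, 0.0157]
eef_rot: [[0.975, -0.223, -0.0], [-0.223, -0.975, 0.0], [-0.0, 0.0, -1.0]]
force: [-0.3, -0.8, -1.0]
opening: 0.088
```

>>> servo_tool(rows=[[[0,0.0005,0],0,1],[[0,0.001,0],0,1],[[0.0005,0.0015,0],0,1],[[0.0005,0.002,0],0,1]])

```text
t: 9.75
tool_pos: [0.6162, -0.0158, 0.0157]
eef_rot: [[0.975, -0.223, 0.0], [-0.223, -0.975, 0.0], [0.0, -0.0, -1.0]]
force: [0.4, 0.3, -1.1]
opening: 0.0874
```

>>> servo_tool(rows=[[[0,0.0005,0],0,1],[[0,0.001,0],0,1],[[0.0005,0.0015,0],0,1],[[0.0005,0.002,0],0,1]])

```text
t: 10.25
tool_pos: [0.6162, -0.0148, 0.0157]
eef_rot: [[0.975, -0.223, -0.001], [-0.223, -0.975, -0.001], [-0.001, 0.001, -1.0]]
force: [-2.8, -8.6, 2.7]
opening: 0.0875
```

>>> servo_tool(rows=[[[0,0.0005,0],0,1],[[0,0.001,0],0,1],[[0,0.001,0],0,1]])

```text
t: 10.62
tool_pos: [0.6161, -0.0148, 0.0157]
eef_rot: [[0.975, -0.223, -0.001], [-0.223, -0.975, -0.002], [-0.001, 0.002, -1.0]]
force: [-2.1, -11.6, 2.0]
opening: 0.088
```

Force rose to about 12 N straight against the push, so it's either the stop or a jam. I'll back off and look.

>>> servo_tool(rows=[[[-0.0005,-0.002,0],0,1],[[-0.001,-0.005,0],0,1],[[-0.0025,-0.011,0],0,1],[[-0.004,-0.018,0],0,1],[[-0.006,-0.025,0],0,1],[[-0.006,-0.026,0.02],0,1],[[-0.006,-0.026,0.06],0,1],[[-0.006,-0.05,0.11],0,1],[[-0.006,-0.1,0.14],0,1],[[-0.006,-0.15,0.15],0,1],[[-0.006,-0.2,0.15],0,1],[[-0.006,-0.23,0.15],0,1]])

```text
t: 12.12
tool_pos: [0.6108, -0.2453, 0.1678]
eef_rot: [[0.974, -0.225, 0.002], [-0.225, -0.974, -0.001], [0.002, 0.001, -1.0]]
force: [0.6, 0.6, 0.5]
opening: 0.0877
```

```bash
python3 snap.py f
```

```text
12.225 [ 0.6107 -0.2459  0.1674] [[-230.6  -46.7]] [ 0.44 -0.51  0.58] -13.08 0.08800727448905338
```

View pics/scene_f.png

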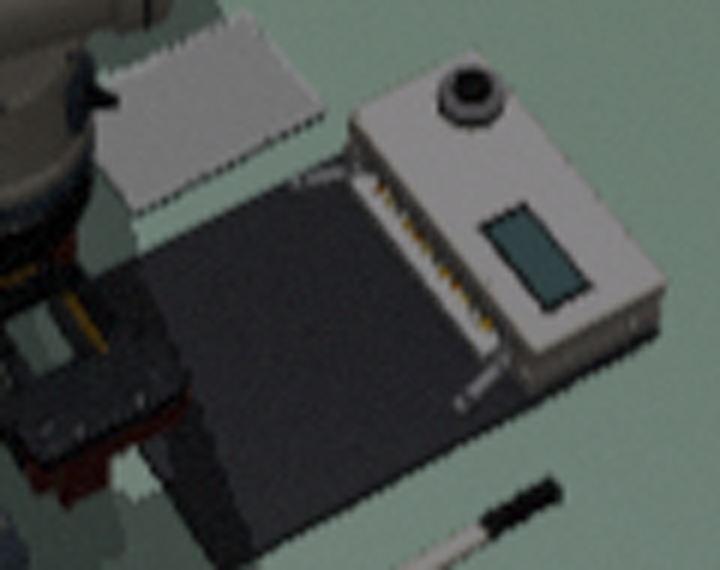

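View pics/top_f.png

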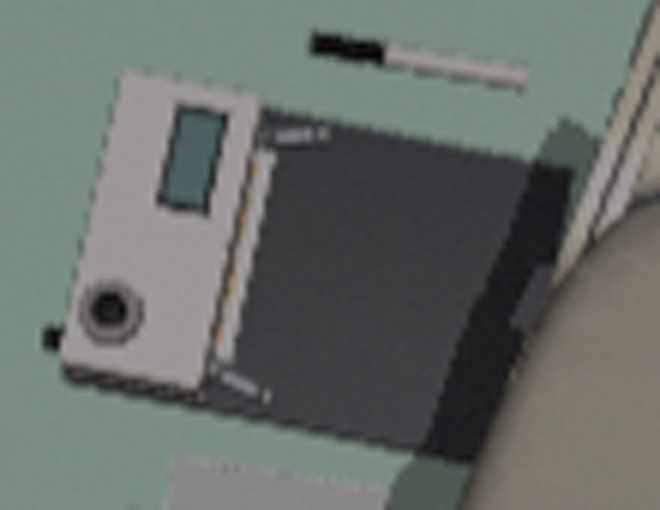

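```bash
cat > edge.py <<'E'
from m import *
from rd import *
import sys
def line(c,z,x0,ys,lo,hi,sgn):
    g=cv2.GaussianBlur(c["color"][:,:,1].astype(np.float32),(0,0),.7); out=[]
    for y in ys:
        xs=np.arange(lo,hi,.25); W=np.c_[r2w(np.c_[xs,np.full(len(xs),y)]),np.full(len(xs),z)]/1000
        u=proj(c,W).astype(np.float32); v=cv2.remap(g,u[:,0],u[:,1],cv2.INTER_CUBIC).ravel()
        d=np.gradient(v)*sgn; i=np.argmax(d); w=np.clip(d[max(0,i-8):i+9],0,None); out.append((xs[max(0,i-8):i+9]*w).sum()/w.sum())
    out=np.array(out);k=np.polyfit(ys,out,1);r=out-np.polyval(k,ys);ok=abs(r)<2;k=np.polyfit(np.array(ys)[ok],out[ok],1)
    return k[1],np.degrees(np.arctan(k[0])),r.std()
t=sys.argv[1];ys=np.arange(-50,51,5.)
for n in("top","scene"):
    c=load(t+n)
    print(n,"plate near edge x@y0, slope deg, rms",np.round(line(c,24.4,0,ys,-8,18 if n=="scene" else 16,1),2))
    print(n,"deck free end",np.round(line(load(n),10,0,np.arange(-70,71,5.),-180,-150,-1),2))
    print(n,"head front top edge (init)",np.round(line(load(n),53.4,0,np.arange(-70,20,5.),8,32,1),2))
E
python3 edge.py f
```

```text
top plate near edge x@y0, slope deg, rms [8.23 0.12 0.6 ]
top deck free end [-1.6573e+02  4.0000e-02  6.6000e-01]
top head front top edge (init) [20.02 -0.33  0.73]
scene plate near edge x@y0, slope deg, rms [4.18 0.38 0.93]
scene deck free end [-1.6998e+02 -1.3000e-01  6.1000e-01]
scene head front top edge (init) [16.16 -0.14  0.67]
```

The plate is home. Its near edge is at reader x = 8.2 mm, against 8.0 expected. The scene view carries the same -4 mm offset on every known edge, so it agrees. It is square to within a few tenths of a degree. Now I'll measure the key's height.

```bash
python3 - <<'E'
from m import *
from rd import *
for n,t,(x0,x1,y0,y1) in(("top","f",(232,246,195,210)),("scene","f",(311,327,187,204)),):
    c=load(t+n)
    R=c["view"][:3,:3];tt=c["view"][:3,3]
    yy,xx=np.mgrid[y0:y1,x0:x1];u=cv2.undistortPoints(np.c_[xx.ravel(),yy.ravel()].astype(float).reshape(-1,1,2),c["mtx"],c["D"]).reshape(-1,2)
    z=c["z_map"][y0:y1,x0:x1].ravel();P=(np.c_[u*z[:,None],z]-tt)@R*1000
    print(n);print(P[:,2].reshape(yy.shape).round(0).astype(int))
    print(c["color"][y0:y1,x0:x1,1])
run("f","f",{"top":dict(key=(238,202)),"scene":dict(key=(318,194))},("key",))
E
```

```text
top
[[  -6   55   51   52   53   52   59   57   54   55   52   50   58   48]
 [   0   51   54   52   54   57   54   53   53   46   58   51   52   46]
 [  50   58   51   49   54   62   63   68   49   58   58   47   55   50]
 [  54   56   51   65   62   65   66   65   62   68   56   53   60   52]
 [  52   55   64   64   68   74   74   71   70   66   59   52   52   49]
 [  48   49   69   64   75   76   75   69   77   68   60   55 1566   56]
 [  52   64   61   79   74   76   76   80   71   65   62   57   55   53]
 [  50   63   63   79   70   75   81   74   75   70   69   61   58   55]
 [  49   70   66   61   68   72   77   70   77   62   63   61   53   50]
 [  52   54   61   64   62   70   68   70   62   61   64   51   55   54]
 [  49   55   69   65   64   56   64   62   66   58   59   51   52   56]
 [  55   52   64   67   66   68   68   58   67   65   52   56   58   52]
 [  54   54   55   49   53   54   64   56   52   59   51   58   52   58]
 [  58   56   54   53   48   51   49   60   54   55   45   51   57   52]
 [  50   52   48   50   51   55   51   55   48   57   53   53   59   49]]

[... 2991 characters left out ...]
 74 104 130 124]
 [131 129  34  67  73  64  51  52  52  55  73  71  62 120 131 126]
 [131 128  31  46  60  76  78  73  75  75  66  56  57 133 132 130]
 [133 129  95  49  40  58  60  58  59  57  46  46 102 131 133 131]
 [132 132 130 103  64  29  27  29  24  29  47 102 132 133 131 132]
 [132 133 129 129 111  95  94  75  93  96 102 129 133 131 132 132]
 [129 131 132 130 131 131 130 118 131 133 130 131 132 130 132 132]
 [132 133 131 131 132 131 130 131 132 130 133 131 130 132 131 132]]
top key True [582.   78.1] [19.5 18.5] 88.66 [[573.0, 69.0], [591.0, 68.0], [592.0, 88.0], [573.0, 88.0]]
scene key True [578.9  76.4] [20.7 21.8] 45.88 [[564.0, 77.0], [580.0, 61.0], [594.0, 76.0], [578.0, 91.0]]
```

>>> servo_tool(rows=[[[0,0.01,0],0,0],[[-0.003,0.04,0],0,0],[[-0.008,0.085,0],0,0],[[-0.013,0.135,0],0,0],[[-0.018,0.185,0],0,0],[[-0.023,0.235,0],0,0],[[-0.027,0.28,0],0,0],[[-0.03,0.31,0],0,0],[[-0.031,0.321,-0.02],0,0],[[-0.031,0.321,-0.04],0,0],[[-0.031,0.321,-0.055],0,0],[[-0.031,0.321,-0.055],0,0]], newtons=10)

```text
t: 13.72
tool_pos: [0.5784, 0.079, 0.1098]
eef_rot: [[0.975, -0.222, -0.002], [-0.222, -0.975, -0.0], [-0.002, 0.001, -1.0]]
force: [0.1, -0.5, -0.6]
opening: 0.0007
```

```bash
python3 snap.py g
```

```text
13.825 [0.5797 0.0785 0.1111] [[78.7 56.1]] [ 0.33 -1.09  0.06] -12.88 0.0008358089634057516
```

View pics/scene_g.png

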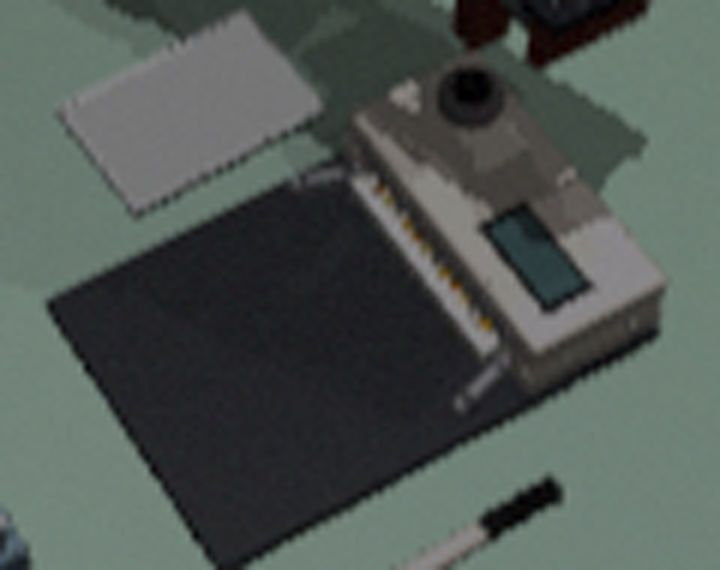

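>>> servo_tool(rows=[[[0,-0.001,-0.01],0,0],[[0,-0.001,-0.02],0,0],[[0,-0.001,-0.028],0,0],[[0,-0.001,-0.033],0,0],[[0,-0.001,-0.034],0,0],[[0,-0.001,-0.034],0,0]])

```text
t: 14.58
tool_pos: [0.5797, 0.0772, 0.0767]
eef_rot: [[0.975, -0.223, 0.0], [-0.223, -0.975, 0.0], [0.0, -0.0, -1.0]]
force: [-0.3, 0.0, 0.4]
opening: -0.0
```

>>> servo_tool(rows=[[[0,0,-0.001],0,0],[[0,0,-0.002],0,0],[[0,0,-0.003],0,0],[[0,0,-0.004],0,0],[[0,0,-0.004],0,0]])

```text
t: 15.2
tool_pos: [0.5798, 0.0772, 0.0728]
eef_rot: [[0.975, -0.223, 0.0], [-0.223, -0.975, 0.0], [0.0, -0.0, -1.0]]
force: [0.3, 1.2, 1.8]
opening: 0.0006
```

```bash
python3 snap.py i
```

```text
15.3 [0.5798 0.0772 0.0728] [[77.5 55.7]] [0.59 0.47 3.24] -12.89 0.0007001747059682957
```

View pics/scene_i.png

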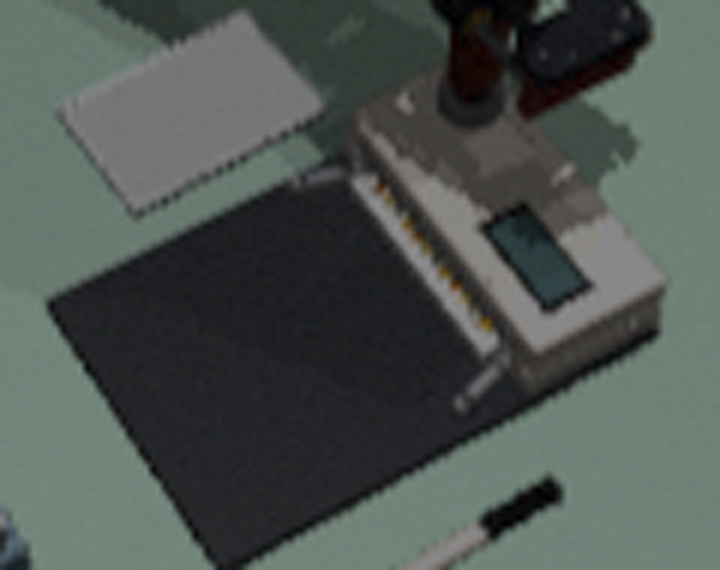

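>>> servo_tool(rows=[[[0,0,-0.001],0,0],[[0,0,-0.002],0,0],[[0,0,-0.003],0,0],[[0,0,-0.003],0,0]])

```text
t: 15.8
tool_pos: [0.5798, 0.0772, 0.0698]
eef_rot: [[0.975, -0.223, 0.0], [-0.223, -0.975, 0.0], [0.0, -0.0, -1.0]]
force: [0.3, -0.2, 3.6]
opening: 0.0003
```

>>> servo_tool(rows=[[[0,0,-0.001],0,0],[[0,0,-0.001],0,0],[[0,0,-0.001],0,0]])

```text
t: 16.18
tool_pos: [0.5798, 0.0772, 0.0696]
eef_rot: [[0.975, -0.223, 0.0], [-0.223, -0.975, 0.0], [0.0, -0.0, -1.0]]
force: [-3.4, -0.2, 12.1]
opening: 0.0004
```

The key bottomed out at z = 69.6 mm, where force rose from 3.6 N to 12 N. Now I release it and move clear.

>>> servo_tool(rows=[[[0,0,0.002],0,0],[[0,0,0.004],0,0],[[0,0,0.008],0,0],[[0,0,0.02],0,0],[[0,0,0.05],0,0],[[0,0,0.09],0,0],[[0,0.02,0.13],0,0],[[-0.04,0.07,0.15],0,0],[[-0.08,0.12,0.15],0,0],[[-0.12,0.17,0.15],0,0],[[-0.14,0.2,0.15],0,0],[[-0.14,0.2,0.15],0,0]])

```text
t: 17.68
tool_pos: [0.4379, 0.2789, 0.2192]
eef_rot: [[0.976, -0.219, -0.0], [-0.219, -0.976, 0.0], [-0.0, -0.0, -1.0]]
force: [0.4, 0.4, -0.0]
opening: 0.0005
```

```bash
python3 snap.py j; python3 edge.py j; python3 - <<'E'
from m import *
run("j","j",{"top":dict(key=(238,202)),"scene":dict(key=(318,194))},("key",))
cv2.imwrite("pics/full_j.png",load("jtop")["color"][:,:,::-1])
E
```

```text
17.775 [0.4396 0.2772 0.2191] [[241. 237.]] [-0.62 -0.54 -0.11] -12.82 0.0006391503147925204
top plate near edge x@y0, slope deg, rms [8.26 0.21 0.59]
top deck free end [-1.6573e+02  4.0000e-02  6.6000e-01]
top head front top edge (init) [20.02 -0.33  0.73]
scene plate near edge x@y0, slope deg, rms [4.19 0.37 0.92]
scene deck free end [-1.6998e+02 -1.3000e-01  6.1000e-01]
scene head front top edge (init) [16.16 -0.14  0.67]
top key True [582.2  78.3] [19.1 18.1] 88.66 [[573.0, 69.0], [591.0, 69.0], [592.0, 88.0], [573.0, 88.0]]
scene key True [578.9  76.4] [20.7 21.8] 45.88 [[564.0, 77.0], [580.0, 61.0], [594.0, 76.0], [578.0, 91.0]]
```

View pics/scene_j.png

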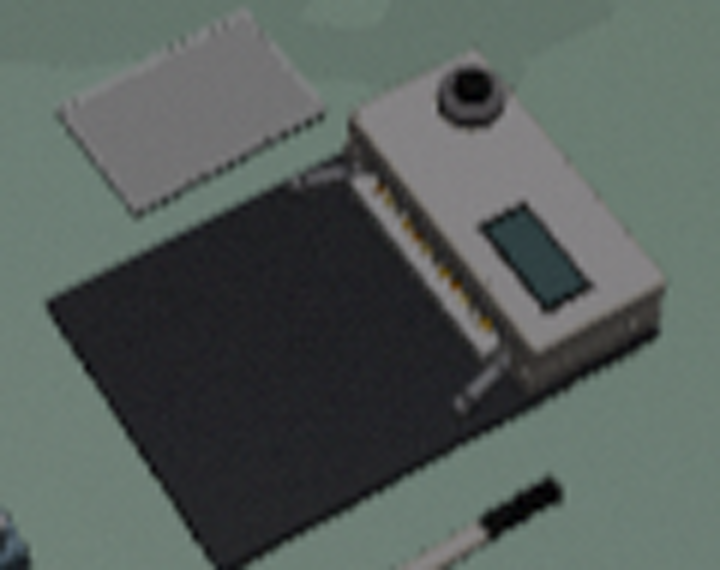

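View pics/full_j.png

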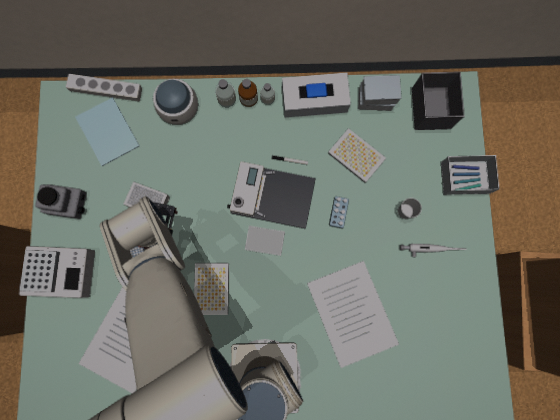

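```bash
python3 -c "
from plant import robot
print(robot.finish_job())"
```

```text
the job is handed in; nothing more can be done
None
```

The plate is home under the reading head and the start key has been pressed and released. I handed the job in at about 17.8 s, with the arm clear of everything.

- **Push:** I pushed the plate with both open fingertips, about 6 mm above the deck. I squared it up and centred it on the way in, until it met the stop and force rose to about 12 N.
- **Key:** I pressed it with closed fingers until it bottomed out at z = 69.6 mm, about 5 mm below its measured top. Force went from 3.6 N to 12 N there, then I released it.

**Last checks:**
- **Plate depth:** the top camera put the near edge at reader x = 8.26 mm, against 8.0 mm expected. It did not shift after the key press.
- **Scene camera:** it read 4.2 mm for that edge, but it reads the deck end and head edge 4 to 5 mm low too. Allowing for that, the two cameras agree.
- **Squareness:** the edge measured 0.2° to 0.4° off square, which is about the measurement noise. I can't rule out a skew that small.
- **Key:** it looks the same as before the press in both views, so it came back up.
- **Other items:** those visible in the last picture look unmoved by eye; I did not measure them. The arm partly hid the tip box and the other items near it on the left, but it only passed well above them.

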